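# Put the mixed-up sample bottles back on their own stirrers

## Task

The four sample bottles have been put back on the wrong magnetic stirrers: move each one to the stirrer whose housing has the colour of its cap, upright and centred on the round plate to within about a centimetre so that its stir bar runs true. The white tile is free if you need somewhere to put a bottle down meanwhile. The bottles are glass: keep them upright and set them down rather than dropping them, and leave the stoppered glass flask standing where it is.

Things in the scene. Friction and masses are not known exactly. Their poses are not given: they have to be found in the camera images.
- red_bottle (a point): Small amber glass laboratory bottle with a red screw cap. Round, 42 mm in diameter with straight sides up to 47 mm, then a shoulder and the cap (34 mm in diameter, from 57 to 80 mm); 80 mm high in all, about 0.13 kg. The point is the centre, 40 mm above the underside; z is up along the bottle. Starts upright on a stirrer of another colour.
- yellow_bottle (a point): Small amber glass laboratory bottle with a yellow screw cap. Round, 42 mm in diameter with straight sides up to 47 mm, then a shoulder and the cap (34 mm in diameter, from 57 to 80 mm); 80 mm high in all, about 0.13 kg. The point is the centre, 40 mm above the underside; z is up along the bottle. Starts upright on a stirrer of another colour.
- green_bottle (a point): Small amber glass laboratory bottle with a green screw cap. Round, 42 mm in diameter with straight sides up to 47 mm, then a shoulder and the cap (34 mm in diameter, from 57 to 80 mm); 80 mm high in all, about 0.13 kg. The point is the centre, 40 mm above the underside; z is up along the bottle. Starts upright on a stirrer of another colour.
- blue_bottle (a point): Small amber glass laboratory bottle with a blue screw cap. Round, 42 mm in diameter with straight sides up to 47 mm, then a shoulder and the cap (34 mm in diameter, from 57 to 80 mm); 80 mm high in all, about 0.13 kg. The point is the centre, 40 mm above the underside; z is up along the bottle. Starts upright on a stirrer of another colour.
- red_plate (a point): Compact magnetic stirrer with a red housing (146 x 114 mm, top of the housing at 32 mm), fixed to the bench. The point is the middle of the top face of its round white ceramic plate (100 mm in diameter), 40 mm above the bench; z is up, -x points to its control panel, whose knob reaches to 40 mm high. The housing reaches 88 mm from this point towards -x, 58 mm towards +x and 57 mm to either side.
- yellow_plate (a point): Compact magnetic stirrer with a yellow housing (146 x 114 mm, top of the housing at 32 mm), fixed to the bench. The point is the middle of the top face of its round white ceramic plate (100 mm in diameter), 40 mm above the bench; z is up, -x points to its control panel, whose knob reaches to 40 mm high. The housing reaches 88 mm from this point towards -x, 58 mm towards +x and 57 mm to either side.
- green_plate (a point): Compact magnetic stirrer with a green housing (146 x 114 mm, top of the housing at 32 mm), fixed to the bench. The point is the middle of the top face of its round white ceramic plate (100 mm in diameter), 40 mm above the bench; z is up, -x points to its control panel, whose knob reaches to 40 mm high. The housing reaches 88 mm from this point towards -x, 58 mm towards +x and 57 mm to either side.
- blue_plate (a point): Compact magnetic stirrer with a blue housing (146 x 114 mm, top of the housing at 32 mm), fixed to the bench. The point is the middle of the top face of its round white ceramic plate (100 mm in diameter), 40 mm above the bench; z is up, -x points to its control panel, whose knob reaches to 40 mm high. The housing reaches 88 mm from this point towards -x, 58 mm towards +x and 57 mm to either side.
- tile_top (a point): Square white ceramic tile, 108 x 108 x 7 mm, fixed to the bench, empty at the start: a free place to set a bottle down. The point is the middle of its top face, 7 mm above the bench; z is up.
- flask_mid (a point): Conical glass flask with a white stopper, 64 mm in diameter at the foot, 24 mm at the neck, 118 mm high, standing loose on the bench, 0.11 kg; it stays where it is. The point is on its axis, 59 mm above its underside; z is up.
Not all that is in view belongs to the job. Leave any pink or turquoise look-alike of the part that bears blue_bottle alone.

How it is judged (in metres and radians):
At the end, for the whole second after the job is handed in: Every bottle stands upright (within 0.1 rad), at rest, on the plate of the stirrer of its cap's colour, its axis within 12 mm of the plate's centre (horizontal distance between red_bottle and red_plate below 0.012 m and z of red_bottle in the frame of red_plate between 0.034 and 0.046 m and angle between each of red_bottle, yellow_bottle, green_bottle, blue_bottle's own z axis and vertical below 0.1 rad and linear speed of each of bottle_red, bottle_yellow, bottle_green, bottle_blue below 0.02 m/s and horizontal distance between yellow_bottle and yellow_plate below 0.012 m and z of yellow_bottle in the frame of yellow_plate between 0.034 and 0.046 m and horizontal distance between green_bottle and green_plate below 0.012 m and z of green_bottle in the frame of green_plate between 0.034 and 0.046 m and horizontal distance between blue_bottle and blue_plate below 0.012 m and z of blue_bottle in the frame of blue_plate between 0.034 and 0.046 m); the robot touches nothing.
It fails at once if a bottle is tipped by more than about 30 degrees (angle between any of red_bottle, yellow_bottle, green_bottle, blue_bottle's own z axis and vertical above 0.52 rad).
It fails at once if a bottle is dropped or knocked off (falls free of the fingers by more than about 13 mm, faster than 0.5 m/s) ((linear speed of bottle_red above 0.5 m/s and contact force between the fingers and bottle_red below 0.1 N) or (linear speed of bottle_yellow above 0.5 m/s and contact force between the fingers and bottle_yellow below 0.1 N) or (linear speed of bottle_green above 0.5 m/s and contact force between the fingers and bottle_green below 0.1 N) or (linear speed of bottle_blue above 0.5 m/s and contact force between the fingers and bottle_blue below 0.1 N)).
It fails at once if the glass flask is knocked over or shifted by more than 30 mm (angle between flask_mid's own z axis and vertical above 0.3 rad or distance of flask_mid from where it was at the start of the episode above 0.03 m).
It also fails if it takes over 131 s, if anything falls off the work surface, if the arm or the gripper's body presses on something with over 40 N, if the wrist force passes 120 N, or if a joint passes its speed limit or range.

## Robot

A 6-joint arm with a two-finger parallel gripper is mounted at the origin on the work surface. World frame = base frame: x ahead of the robot, y to its left, z up, the work surface at z = 0. Lengths are in mm, angles in rad, forces in N, time in s.
With the tool pointing down it reaches from about 275 to 975 mm from the base axis. Payload 8.4 kg.
Tool frame: the origin (TCP) lies on the centre line of the jaws, within the pads' length; the fingertips stand ahead of it and the grasp point (between the pads) lies 3 mm ahead of it (ctrl.nose_length is the z of the fingertips in the tool frame, in mm); z points along the fingers, y is the direction in which the jaws open and shut (so a half turn about z gives the same grasp; the last joint's range is limited). The gripper opens to 92 mm and grips with 3 to 60 N. Pads are 20 mm wide; open, the fingers measure 128 mm over their backs; the gripper's body (75 mm by 189 mm) begins 69 mm behind the grasp point.
Start: joints at [1.117, 0.353, 1.633, -0, 1.155, -0.002], TCP at [272.865, 562.292, 236.583] pointing down, gripper open.
Joint ranges: [-2.63, 2.63], [-0.92, 2.1], [0.06, 2.66], [-1.3, 4.44], [0, 2.69], [-3.02, 3.02]. Speed limits (rad/s): [2.22, 2.22, 2.79, 3.14, 3.14, 3.14].

## Interface

Orientations are given as a rotation vector (axis times angle).
In Python, from station import ctrl, ungrasp, close_gripper, kin, monitor, viewer, workorder gives the robot as it stands. The module is installed in compiled form; this text tells all that it offers. Calls block until the motion is done:
- ctrl.move_to(position, orientation): joint-space move of the TCP to a pose.
- ctrl.move_straight(position, ori=None, velocity=150, until_force=None): straight line of the TCP; ori=None keeps the orientation; velocity is the mean speed in mm/s. With until_force (N) it stops when the force on the tool has changed by that much, and returns True; else False.
- ctrl.move_j(angles): joint-space move.
- ungrasp() and close_gripper(effort=None): open the fingers fully, or close them until they stop; effort is the grip in N (None keeps the last).
- ctrl.sleep(seconds).
- kin.ik(position, orientation): joint angles nearest the present ones, or None.
- monitor.get_state(): the state.
- viewer.camera(name): name is "scene" or "top" or "wrist"; returns a dict with "color" (400x640x3 uint8, red, green, blue), "fx", "fy", "cx", "cy" (pixels), "dist" ([k1, k2, p1, p2, k3] as OpenCV has them; the pictures are not rectified), "pose" (4x4, takes a point from camera to world coordinates). Camera axes: x right, y down, z forward; pixel columns grow to the right and rows downward; lengths in mm; the calibration is good to about 2 mm. A picture is of the moment at which its call begins. There is no depth.
A pose or a line that the arm cannot do raises ctrl.MotionError and nothing moves.
- workorder.hand_in(): hands the job in, once; it reports no verdict.
The state is a dict: "time": time; "q": joint angles; "joint_vel": joint speeds; "tau": joint torques, N m; "tcp_pos": TCP position; "eef_rot": TCP orientation; "ft_force": force on the tool from outside, world axes, zero at the start; "wrist_torque": the same for the moment, N m; "width": finger opening in mm.
Only numpy, scipy, OpenCV 4.12 (cv2) and the standard library are available. Lean on these libraries where they do the work, as an engineer would, in place of code of your own. Each camera call takes 0.05 s, during which the arm holds its last target. There are 200 camera calls.

## Working session

There is one attempt and no reset: what is moved stays moved. The work goes in short steps, each a Python script; the robot and the scene stay as the last script left them, time stands still between calls to the robot, and variables do not carry over. Pictures are saved under pics/ and viewed, about 12 in all and at most 16, crops included, and the job is handed in when it is done.

```bash
mkdir -p pics; python3 - <<'E'
from station import *
import cv2,pickle
d={}
for n in("top","scene"):
    c=viewer.camera(n);d[n]=c;cv2.imwrite(f"pics/{n}0.png",c["color"][:,:,::-1])
    print(n,c["fx"],c["fy"],c["cx"],c["cy"],c["dist"],c["pose"].round(3).tolist())
pickle.dump(d,open("c0.pkl","wb"))
s=monitor.get_state();print(s["time"],s["eef_rot"],ctrl.nose_length,s["width"])
E
```

```text
top 439.03925017583924 439.03925017583924 322.93695990211256 201.98381274263824 [-0.01806669  0.          0.          0.          0.        ] [[0.019, -0.989, 0.147, 417.474], [-1.0, -0.021, -0.011, 1.019], [0.014, -0.147, -0.989, 952.017], [0.0, 0.0, 0.0, 1.0]]
scene 421.9437906338799 421.9437906338799 318.7662234532301 197.03054627328248 [0.01472758 0.         0.         0.         0.        ] [[-0.242, 0.63, -0.738, 1337.672], [0.97, 0.169, -0.174, 171.798], [0.015, -0.758, -0.652, 783.507], [0.0, 0.0, 0.0, 1.0]]
0.1 [-7.03637553e-01 -3.06150970e+00  1.85821874e-03] 22.0 91.96924491381239
```

View pics/top0.png

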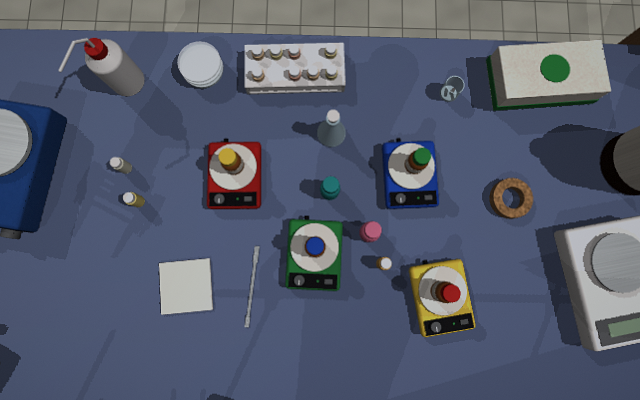

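View pics/scene0.png

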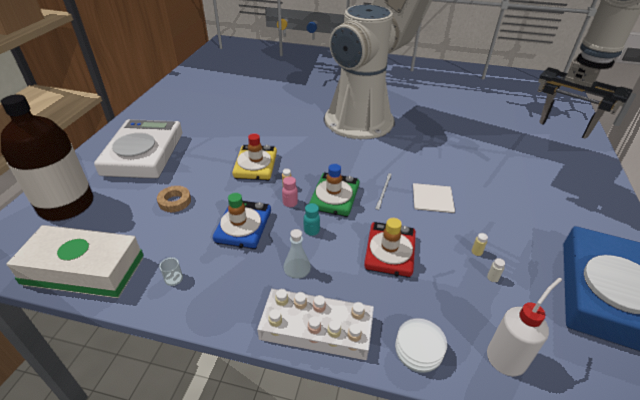

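The top view shows red on yellow (451,293), yellow on red (228,160), green on blue (420,160) and blue on green (316,246). The tile is at (186,286) and the flask at (331,130), with pink and turquoise look-alikes between the stirrers. So the job is two swaps via the tile. I'll localise by matching rendered silhouettes to the colour masks.

```bash
cat > meas.py <<'E'
import numpy as np, cv2
from scipy.optimize import least_squares
A=np.linspace(0,2*np.pi,72,endpoint=False)
def proj(c,P):
    T=np.linalg.inv(c["pose"]);K=np.array([[c["fx"],0,c["cx"]],[0,c["fy"],c["cy"]],[0,0,1]])
    return cv2.projectPoints(np.asarray(P,float),cv2.Rodrigues(T[:3,:3])[0],T[:3,3],K,np.array(c["dist"]))[0][:,0]
def unproj(c,uv,z):
    K=np.array([[c["fx"],0,c["cx"]],[0,c["fy"],c["cy"]],[0,0,1]])
    n=cv2.undistortPoints(np.array(uv,float).reshape(-1,1,2),K,np.array(c["dist"]))[:,0]
    d=np.c_[n,np.ones(len(n))]@c["pose"][:3,:3].T;o=c["pose"][:3,3]
    return o+d*((z-o[2])/d[:,2])[:,None]
def cyl(x,y,r,z0,z1): return [[x+r*np.cos(a),y+r*np.sin(a),z] for z in(z0,z1) for a in A]
def blob(m,uv):
    n,l,s,ce=cv2.connectedComponentsWithStats(m.astype(np.uint8))
    ids=[i for i in range(1,n) if s[i,4]>30]
    i=min(ids,key=lambda i:np.hypot(*(ce[i]-uv)));return l==i
def fitcyl(c,m,r,z0,z1):
    """xy of the cylinder whose silhouette hull matches the mask hull (centre of bounds+area centroid)"""
    h=cv2.convexHull(np.argwhere(m)[:,::-1].astype(np.float32))
    def ctr(h): q=cv2.moments(h);return np.array([q["m10"],q["m01"]])/q["m00"],q["m00"]
    t,a=ctr(h);g=unproj(c,[t],z1)[0,:2]
    f=lambda g:ctr(cv2.convexHull(proj(c,cyl(*g,r,z0,z1)).astype(np.float32)))
    s=least_squares(lambda g:f(g)[0]-t,g,diff_step=1e-3)
    return s.x.round(1),round(a/f(s.x)[1],2)
def hsv(c): return cv2.cvtColor(c["color"],cv2.COLOR_RGB2HSV).astype(int)
HUE=dict(red=(0,6),yellow=(20,32),green=(55,80),blue=(108,125))
def colmask(c,n):
    h=hsv(c);H=h[...,0];lo,hi=HUE[n];m=(H>=lo)&(H<=hi)
    if n=="red":m|=H>174
    return m&(h[...,1]>(170 if n!="blue" else 190))&(h[...,2]>60)
def white(c):
    h=hsv(c);return (h[...,1]<45)&(h[...,2]>130)
E
python3 - <<'E'
from meas import *
import pickle
d=pickle.load(open("c0.pkl","rb"));c=d["top"]
cap=dict(red=(451,293),yellow=(228,158),green=(422,157),blue=(316,246))
pl=dict(red=(233,165),yellow=(443,291),green=(315,248),blue=(411,166))
for n in cap:
    print(n,"cap",*fitcyl(c,blob(colmask(c,n),cap[n]),17,97,120))
    print(n,"plate",*fitcyl(c,blob(white(c),pl[n]),50,39,40))
print("tile",unproj(c,[(186,286)],7).round(),"flask",unproj(c,[(333,117)],118).round(),"turq",unproj(c,[(331,186)],80).round(),"pink",unproj(c,[(372,230)],80).round())
im=c["color"][110:345,190:480,::-1];im=cv2.resize(im,None,fx=2.5,fy=2.5,interpolation=cv2.INTER_CUBIC);cv2.imwrite("pics/topcrop.png",im)
c=d["scene"]
print("scene")
for n,uv in dict(red=(254,140),yellow=(393,226),green=(235,200),blue=(335,171)).items():
    print(n,*fitcyl(c,blob(colmask(c,n),uv),17,97,120))
E
```

```text
red cap [ 374.3 -254.2] 0.69
red plate [626.1 183.5] 0.95
yellow cap [628.6 181. ] 0.76
yellow plate [ 375.9 -258.5] 0.94
green cap [478.   -8.4] 4.33
green plate [459.6   6.7] 0.96
blue cap [458.5   5.9] 0.79
blue plate [ 620.6 -200.6] 0.58
tile [[373. 276.   7.]] flask [[712. -25. 118.]] turq [[580. -24.  80.]] pink [[ 493. -108.   80.]]
scene
red [ 374.5 -252.9] 0.65
yellow [-583.4 -466.1] 0.54Traceback (most recent call last):
  File "<stdin>", line 14, in <module>
  File "meas.py", line 16, in blob
    i=min(ids,key=lambda i:np.hypot(*(ce[i]-uv)));return l==i
ValueError: min() iterable argument is empty
```

View pics/topcrop.png

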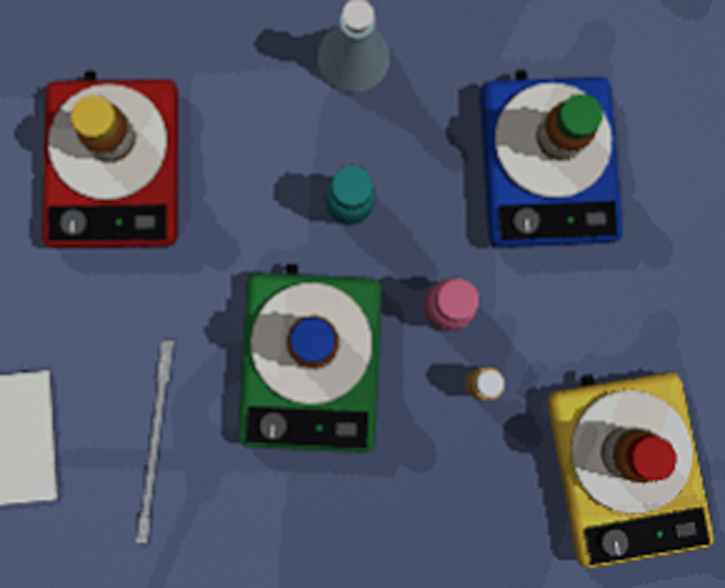

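The crop shows the plate discs clearly: red about (108,141), blue (553,140), green (312,342), yellow (632,452). Cap tops are yellow (95,117), green (580,116), blue (312,340) and red (653,456). The green and blue fits picked the wrong mask, so I'll convert the hand-read pixels and compare.

```bash
python3 - <<'E'
from meas import *
import pickle
c=pickle.load(open("c0.pkl","rb"))["top"]
f=lambda p:(np.array(p)+.5)/2.5-.5+[190,110]
for n,p,z in[("Pred",(108,141.5),40),("Pyel",(632.5,452),40),("Pgreen",(311.5,342),40),("Pblue",(553,140),40),("yel",(95,117),120),("green",(580,116),120),("blue",(312,340),120),("red",(653,456),120),("flask",(358,15),118),("turq",(350,187),80),("pink",(453,298),80),("vial",(489,382),50)]:
    print(n,unproj(c,[f(p)],z)[0,:2].round(1))
from station import *
# feasibility & wrist cam pose
s=monitor.get_state()
for a in(0,np.pi/2,-np.pi/2,np.pi):
    o=cv2.Rodrigues(np.array([[np.cos(a),np.sin(a),0],[np.sin(a),-np.cos(a),0],[0,0,-1.]]))[0][:,0]
    print(round(a,2),o.round(2),[kin.ik(p,o) is not None and np.round(kin.ik(p,o),1).tolist() for p in([376,-256,200],[625,182,200],[620,-200,200],[459,6,200],[373,276,200])])
E
```

```text
Pred [626.  183.4]
Pyel [ 375.1 -258.2]
Pgreen [460.   7.]
Pblue [ 635.7 -195.4]
yel [626.9 178.4]
green [ 636.3 -199.6]
blue [457.8   6.1]
red [ 376.2 -250.9]
flask [715.  -24.7]
turq [583.5 -21.7]
pink [ 495.3 -105.3]
vial [ 429.8 -138.7]
0 [3.14 0.   0.  ] [[-0.6, 0.1, 2.0, -0.0, 1.0, 1.0], [0.3, 0.4, 1.6, -0.0, 1.1, 1.9], [-0.3, 0.4, 1.6, -0.0, 1.1, 1.3], [0.0, 0.1, 2.0, -0.0, 1.0, 1.6], [0.6, 0.1, 2.0, -0.0, 1.0, 2.2]]
1.57 [2.22 2.22 0.  ] [[-0.6, 0.1, 2.0, -0.0, 1.0, -0.6], [0.3, 0.4, 1.6, -0.0, 1.1, 0.3], [-0.3, 0.4, 1.6, -0.0, 1.1, -0.3], [0.0, 0.1, 2.0, -0.0, 1.0, 0.0], [0.6, 0.1, 2.0, -0.0, 1.0, 0.6]]
-1.57 [ 2.22 -2.22  0.  ] [[-0.6, 0.1, 2.0, -0.0, 1.0, 2.5], [0.3, 0.4, 1.6, -0.0, 1.1, -2.9], [-0.3, 0.4, 1.6, -0.0, 1.1, 2.8], False, [0.6, 0.1, 2.0, -0.0, 1.0, -2.5]]
3.14 [0.   3.14 0.  ] [[-0.6, 0.1, 2.0, 0.0, 1.0, -2.2], [0.3, 0.4, 1.6, -0.0, 1.1, -1.3], [-0.3, 0.4, 1.6, 0.0, 1.1, -1.9], [0.0, 0.1, 2.0, -0.0, 1.0, -1.6], [0.6, 0.1, 2.0, -0.0, 1.0, -0.9]]
```

The hand readings and fits agree to about 4 mm, and the bottles sit nearly centred. Next I'll take a wrist look above each stirrer to refine them.

```bash
cat > arm.py <<'E'
from station import *
import numpy as np
DOWN=np.array([np.pi/np.sqrt(2)]*2+[0])
E
python3 - <<'E'
from arm import *; from meas import *
import pickle
P=dict(red=(626,183.5),green=(460,7),blue=(635.7,-195.4),yellow=(375.5,-258.3))
ctrl.move_to([626,183.5,280],DOWN)
D={};ims=[]
for n,p in P.items():
    ctrl.move_straight([*p,280],DOWN,velocity=250)
    c=viewer.camera("wrist");D[n]=c;ims.append(cv2.resize(c["color"][:,:,::-1],(400,250)))
pickle.dump(D,open("c1.pkl","wb"))
cv2.imwrite("pics/w1.png",np.vstack([np.hstack(ims[:2]),np.hstack(ims[2:])]))
print(c["pose"].round(2).tolist(),c["fx"],monitor.get_state()["time"],[proj(D[n],[[*P[n],40],[*P[n],120]]).round().tolist() for n in P])
E
```

```text
[[1.0, 0.0, 0.0, 375.32], [0.0, -0.96, -0.27, -180.82], [0.0, 0.27, -0.96, 427.48], [0.0, 0.0, 0.0, 1.0]] 296.29632188641375 5.9917 [[[317.0, 170.0], [317.0, 185.0]], [[316.0, 170.0], [316.0, 185.0]], [[317.0, 171.0], [317.0, 185.0]], [[316.0, 170.0], [316.0, 185.0]]]
```

View pics/w1.png

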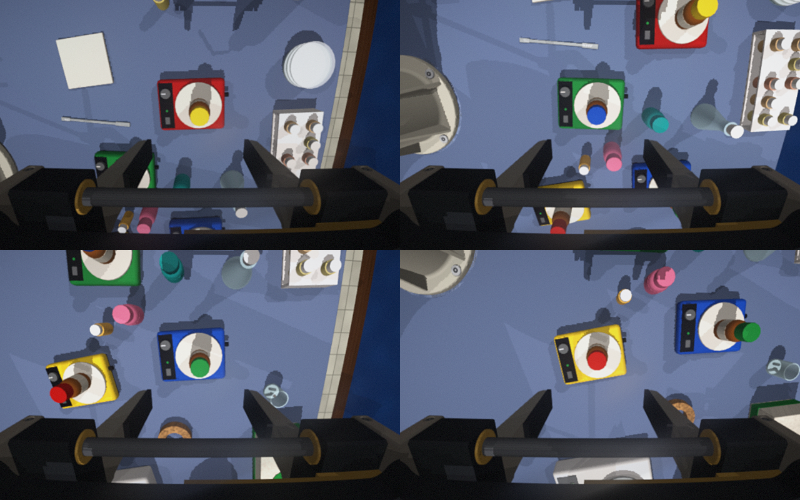

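Each wrist image shows the stirrer near the predicted (317,170), with the cap beside it. I'll overlay the estimated plate and cap rings on enlarged crops to check the residuals.

```bash
python3 - <<'E'
from meas import *
import pickle
D=pickle.load(open("c1.pkl","rb"))
P=dict(red=(626,183.5),green=(460,7),blue=(635.7,-195.4),yellow=(375.5,-258.3))
C=dict(red=("yellow",627,179.5),green=("blue",458,6),blue=("green",636.3,-199.6),yellow=("red",375.5,-252))
t=[]
for n in P:
    c=D[n];im=cv2.resize(c["color"][120:240,240:400,::-1],None,fx=2.5,fy=2.5,interpolation=cv2.INTER_CUBIC)
    for q in(cyl(*P[n],50,40,40)[:72],cyl(*C[n][1:],17,120,120)[:72]):
        p=(proj(c,q)-[240,120]+.5)*2.5-.5
        cv2.polylines(im,[p.round().astype(int)],True,(255,0,255),1)
    t.append(im)
    m=np.zeros((400,640),bool);m[120:240,240:400]=1
    for k in HUE:
        if k==C[n][0]:
            mm=colmask(c,k)&m;print(n,k,fitcyl(c,blob(mm,proj(c,[[*C[n][1:],110]])[0]),17,97,120))
    w=white(c)&m;print(" plate",fitcyl(c,blob(w,proj(c,[[*P[n],40]])[0]),50,39,40))
cv2.imwrite("pics/w1c.png",np.vstack([np.hstack(t[:2]),np.hstack(t[2:])]))
E
```

```text
red yellow (array([628.2, 181.9]), 0.83)
 plate (array([626.5, 185.4]), 0.96)
green blue (array([458.2,   6. ]), 0.71)
 plate (array([459.5,   8.5]), 0.98)
blue green (array([ 638.1, -201.3]), 0.64)
 plate (array([ 636.4, -194.7]), 0.97)
yellow red (array([ 374.6, -250.8]), 0.8)
 plate (array([ 375.8, -256.8]), 0.95)
```

View pics/w1c.png

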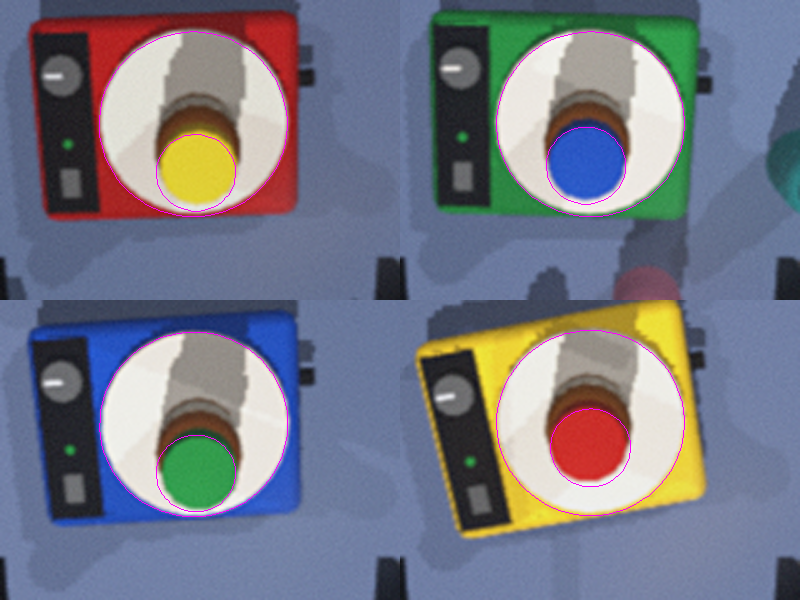

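The plate rings fit within about 1 mm and the caps within about 2 mm. First swap, starting with red to the tile.

```bash
cat >> arm.py <<'E'
PL=dict(red=(626.2,184.3),green=(459.8,7.7),blue=(636,-195),yellow=(375.6,-257.5))
TILE=(373,276); HI=235
def pick(x,y,zs):
    ctrl.move_straight([x,y,HI],DOWN,velocity=280)
    ctrl.move_straight([x,y,zs+81],DOWN,velocity=80)
    close_gripper(20); print("grip",round(monitor.get_state()["width"],1))
    ctrl.move_straight([x,y,zs+95],DOWN,velocity=40)
    ctrl.move_straight([x,y,HI],DOWN,velocity=120)
    print("lifted",round(monitor.get_state()["width"],1))
def place(x,y,zs):
    ctrl.move_straight([x,y,HI],DOWN,velocity=200)
    ctrl.move_straight([x,y,zs+86],DOWN,velocity=100)
    hit=ctrl.move_straight([x,y,zs+78],DOWN,velocity=10,until_force=2.5)
    s=monitor.get_state();print("set",hit,round(s["tcp_pos"][2]-zs,1),np.round(s["ft_force"],1))
    ungrasp(); ctrl.move_straight([x,y,HI],DOWN,velocity=150)
    print("t",round(monitor.get_state()["time"],1))
E
python3 - <<'E'
from arm import *; import cv2
pick(375,-251,40); 
cv2.imwrite("pics/w2.png",viewer.camera("wrist")["color"][:,:,::-1])
place(*TILE,7)
cv2.imwrite("pics/t2.png",viewer.camera("wrist")["color"][:,:,::-1])
E
python3 -c "
import cv2,numpy as np
cv2.imwrite('pics/m2.png',np.hstack([cv2.resize(cv2.imread('pics/%s2.png'%k),(400,250)) for k in 'wt']))"
```

```text
grip 33.5
lifted 33.4
set True 80.9 [-0.1  0.2  4.5]
t 17.3
```

View pics/m2.png

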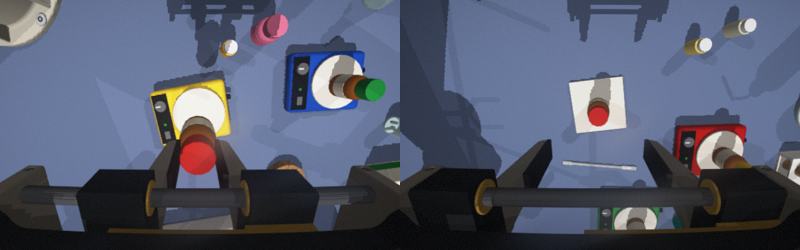

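The left picture shows the red bottle held upright; the right shows it standing on the tile at about (598,110). The width, force and height all matched, so I'll finish swap 1 and do swap 2.

```bash
python3 - <<'E'
from arm import *
pick(627.8,181,40); place(*PL["yellow"],40)
pick(*TILE,7); place(*PL["red"],40)
E
python3 - <<'E'
from arm import *; import cv2
pick(637,-199.5,40); place(*TILE,7)
pick(458.2,7.2,40); place(*PL["blue"],40)
pick(*TILE,7); place(*PL["green"],40)
ctrl.move_straight([300,300,300],DOWN,velocity=250)
import pickle
d={n:viewer.camera(n) for n in("top","scene")};pickle.dump(d,open("c3.pkl","wb"))
im=d["top"]["color"][110:345,190:480,::-1];cv2.imwrite("pics/top3.png",cv2.resize(im,None,fx=2.5,fy=2.5,interpolation=cv2.INTER_CUBIC))
cv2.imwrite("pics/scene3.png",d["scene"]["color"][:,:,::-1])
E
```

```text
grip 33.3
lifted 33.8
set True 80.8 [0.5 0.3 3.7]
t 28.8
grip 33.5
lifted 33.4
set True 81.0 [-0.1 -1.   4.3]
t 40.7
grip 33.5
lifted 33.5
set True 80.8 [-0.1 -0.2  4.7]
t 53.3
grip 33.4
lifted 33.3
set True 81.0 [-0.1  0.   4.5]
t 63.6
grip 33.6
lifted 33.6
set True 80.9 [-0.2  0.2  3.8]
t 75.5
```

View pics/top3.png

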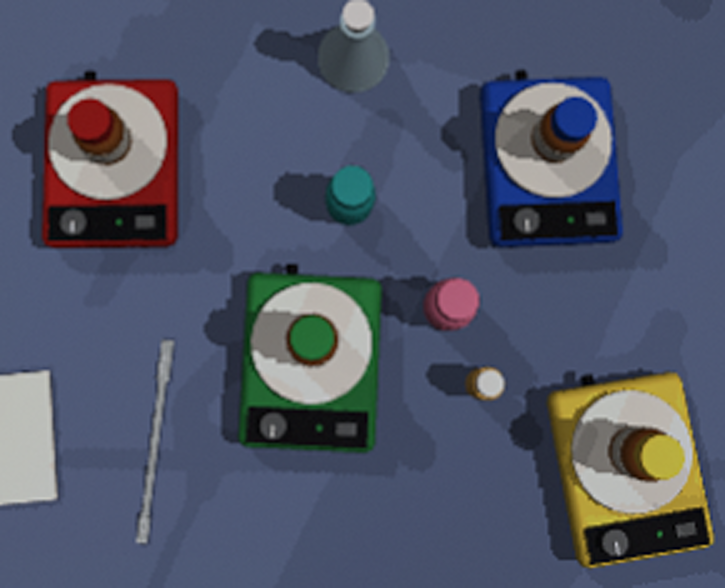

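View pics/scene3.png

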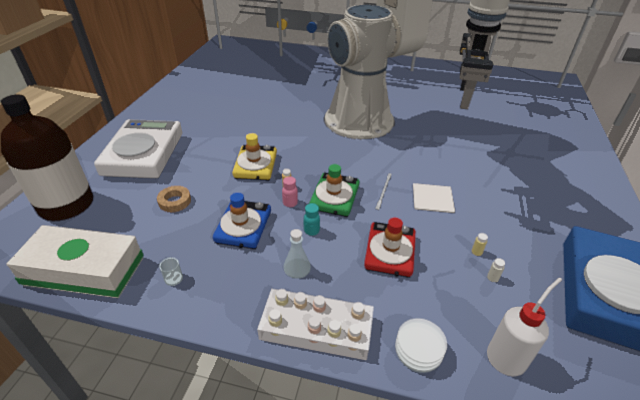

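Every bottle stands on its own colour: cap tops in the crop are red (91,121), blue (574,118), green (312,338) and yellow (662,457). The flask hasn't moved. A quick numeric check of the offsets before handing in.

```bash
python3 - <<'E'
from meas import *; from arm import PL
import pickle
c=pickle.load(open("c3.pkl","rb"))["top"]
f=lambda p:(np.array(p)+.5)/2.5-.5+[190,110]
for n,p in dict(red=(91,121),blue=(574,118),green=(312,338),yellow=(662,457)).items():
    r=unproj(c,[f(p)],120)[0,:2];e=(proj(c,[[*PL[n],120]])[0]-[190,110]+.5)*2.5-.5
    print(n,(r-PL[n]).round(1),e.round())
E
```

```text
red [-2.5 -3. ] [ 87. 118.]
blue [-1.4  0.2] [574. 116.]
green [-0.5 -1.6] [310. 337.]
yellow [-0.1 -0.1] [662. 457.]
```

All offsets are below 4 mm against a limit of 12 mm, so I'm handing in.

```bash
python3 -c "
from station import *
workorder.hand_in();print(monitor.get_state()['time'])"
```

```text
the job is handed in; nothing more can be done
the job is handed in; nothing more can be done
```

All four bottles now stand on the stirrer matching their cap colour, and the job is handed in. I did it as two swaps (red/yellow, then green/blue), using the tile as a parking place and gripping the bottles by their caps. The last placement ended at about 76 s on the robot's clock, out of the 131 s allowed.

- **Centring:** the final top-view check put the bottles off their plate centres by about 3.9 mm (red), 1.4 mm (blue), 1.7 mm (green) and 0.1 mm (yellow). The limit is 12 mm and the camera calibration is good to about 2 mm.
- **Set-down:** every bottle was lowered until contact, at the expected height to within 0.2 mm and with under 5 N, and stands upright in the final pictures.
- **Surroundings:** the flask and the pink and turquoise look-alikes show no movement in the pictures, and the gripper is clear of everything.
- **Checks that failed:** two of the first automatic colour fits (green cap and blue plate) were wrong, and the same colour check in the scene camera failed. I used hand-read pixels confirmed by the wrist camera instead.

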